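Open the sample case against its sprung stop and put the dish away

ROBOT

A 6-joint arm with a two-finger parallel gripper is mounted at the origin on a cart in front of the work surface, level with it; the furniture and walls round the work are solid. World frame = base frame: x ahead of the robot, y to its left, z up, the work surface at z = 0. Lengths are in m, angles in degrees, forces in N, time in s.
With the tool pointing down it reaches from about 0.4 to 0.925 m from the base axis. Payload 3.4 kg.
Tool frame: the origin (TCP) lies midway between the tips of the shut fingers; the grasp point (between the pads) lies 19 mm behind it; x points along the fingers, z is the direction in which the jaws open and shut, and the axes are right-handed (so a half turn about x gives the same grasp; the last joint's range is limited). The gripper opens to 85 mm and grips with 20 to 120 N. Pads are 22 mm wide; open, the fingers measure 114 mm over their backs; the gripper's body (76 mm by 85 mm) begins 54 mm behind the grasp point. The pads swing forward as they close: fully open they stand 13 mm farther back than shut.
Start: joints at [67.867, 17.578, 86.31, -0, 76.112, -4.211], TCP at [0.177, 0.547, 0.231] pointing down, gripper open.
Joint ranges: [-179.03, 179.03], [-60, 130.46], [8.19, 133.38], [-81.62, 261.62], [5.75, 156.47], [-153.77, 153.77]. Speed limits (degrees/s): [147.25, 147.25, 180, 180, 180, 180].

INTERFACE

Orientations are given as a 3x3 rotation matrix whose columns are the frame's x, y, z axes.
In Python, from rig import manip gives the robot as it stands. The module is installed in compiled form; this text tells all that it offers.
- The arm moves only by the tool play_rows, never from a script. Its argument "motion" is one flat list of numbers, 5 for each row, row after row: the shift along the world's x, y, z in cm, then the turn about the world's z in rad, then the gripper command: -1 is shut, 1 is fully open, values between are in proportion. A call has exactly 8 rows; each row is the pose to reach, as a shift and turn from the pose commanded when the call began; what a row does not reach only later rows make up. A row lasts 1/10 s, in which the tool goes at most 50 mm and 8.59 degrees, less where a joint would pass 70% of its speed; a pose out of reach is approached as far as the arm can. A call with a gripper value outside its range is refused whole. The fingers move at their own pace and stop on an object; "squeeze" is the grip in N (left out, the last holds). Time passes only in rows, so rows that repeat a pose let the fingers close, or fill a call up. It gives the time, the measured TCP pose, the force and the opening at its end, in the units of the state.
- manip.get_state(): the state, without advancing time (a new reading comes with each control period).
- manip.get_image(name): name is "scene" or "top" or "wrist"; returns the picture (384x512x3 uint8, red, green, blue); there is no depth.
- manip.camera_info(name): a dict with "camera_matrix" (3x3 intrinsics, pixels), "R" (3x3) and "t" (3): a world point X has camera coordinates R X + t; the wrist camera has in their place "tool_from_camera" (4x4, takes a point from camera to tool coordinates, whose origin is the TCP and whose axes are the tool frame's). Camera axes: x right, y down, z forward; pixel columns grow to the right and rows downward; lengths in m; the calibration is good to about 2 mm. The wrist camera is an equidistant fisheye: a pixel r from the principal point sees the ray r / f radians off the axis. A picture is of the moment at which its call begins: read the wrist's pose just before it. camera_info takes no time and is no camera call.
- manip.close_job(): hands the job in, once; it reports no verdict.
The state is a dict: "t": time; "joint_pos": joint angles; "qd": joint speeds; "joint_torque": joint torques, N m; "ee_pos": TCP position; "tool_rot": TCP orientation; "force": force on the tool from outside, world axes, zero at the start; "torque": the same for the moment, N m; "grip_width": opening from 0.0 (shut) to 1.0 (fully open).
Only numpy, scipy, OpenCV 4.12 (cv2) and the standard library are available. Lean on these libraries where they do the work, as an engineer would, in place of code of your own. Each camera call takes 0.05 s, during which the arm holds its last target.

TASK

Take the black bar handle of the blue-lidded sample case and swing the lid up and over until it meets the red sprung stop behind it. Press the lid firmly but gently against the stop (about 6 N at the handle; the stop must never carry more than 25 N) for about a second and let go, so that it is left leaning on the stop. Then lay the petri dish flat in the square recess inside the case, setting it down rather than dropping it; leave the tape, the blue marker and the blue-capped bottle alone.

Things in the scene. Friction and masses are not known exactly. Their poses are not given: they have to be found in the camera images.
- case: Grey open-topped sample case with black foam inside, 130 mm deep (its x) by 190 mm wide (its y), rim 50 mm high, walls 5 mm; fixed to the worktop. Origin: centre of its underside. Its x axis points from the handle side (front, towards the robot) to the hinge side (back). The foam's top is 26 mm above the worktop.
- well (a point): Centre of the floor of the square recess in the foam: 69 by 69 mm, 6 mm deep, floor 20 mm above the worktop, sides parallel to the case; it lies 12 mm in front of the case's centre. Reach in from above with the fingers closing along the case's y, where 60 mm are free on each side of the dish and the gripper stays clear of the raised lid.
- lid (a joint): Hinge angle in rad: 0 shut (level), growing as the lid opens up and back; pi/2 is upright. The hinge is stiff (friction about 0.3 N m) and stays where it is left; starts between 0 and 0.25. The lid meets the stop somewhere between 1.65 and 2.0, different each time and not measured; as the sprung stop is pressed the lid gives only some 0.03 to 0.05 rad more.
- lid_panel: The blue lid panel, 130 by 190 by 6 mm, about 0.3 kg, with its handle. Origin: on the hinge line, mid-width; x points from the free edge to the hinge, y along the hinge, z up when shut.
- lid_handle (a point): Middle of the black round handle bar, 12 mm thick, 92 mm long, parallel to the hinge and 175 mm from it, on two arms 45 mm out from the lid's free edge (arms 40 mm either side of the middle). Shut, it is 55 mm above the worktop. It can be pinched from above, fingers closing along the case's x, with the tool pointing down all the way: the bar turns between the fingers.
- lid_hinge (a point): Middle of the hinge line, at the case's back rim, 55 mm above the worktop; the hinge line runs along the case's y.
- stop_bracket: Fixed dark steel bracket behind the case: a post 163 mm high, 162 mm behind the case's centre and 58 mm to its +y side. Its adjustable screw (set differently each time) carries the red sprung pad, about 3 N per mm, that points at the lid 145 mm above the worktop and meets it about 0.1 m from the hinge line, so it carries nearly twice the push at the handle. Origin and axes coincide with the case's.
- dish_center (a point): Centre of the white round petri dish with lid, 61 mm in diameter, 15 mm high, 22 g, half-way up; it lies flat on the worktop to the left or right of the case.
- tape: Roll of yellow tape, 66 mm across, 19 mm high, lying flat on the other side of the case; origin at the centre of its underside. Leave it alone.
- marker: Blue marker pen, about 130 mm long, 15 mm thick, lying on the right behind the case; origin at the centre of its underside. Leave it alone.
- flask_bottle: Clear bottle with blue cap, 69 mm across, 150 mm high, standing on the left behind the case; origin at the centre of its underside. Leave it alone.
Things that resemble listed ones, but are neither listed nor needed, are in the scene too. Of the things that look like the part that bears dish_center, the largest one is meant.

How it is judged (in metres and radians):
On the way:
1. the lid is pressed against the sprung stop with more than 4 N at the stop for 0.4 s (value of joint lid above 1.5 rad and contact force between lid_panel and stop_bracket above 4 N), for 0.4 s.
At the end, for the whole second after the job is handed in: The lid is past upright and leans on the stop with more than 1 N, untouched by the robot; the dish lies flat (within 0.06 rad) on the floor of the recess (its centre within 10 mm of the recess's centre and less than 10.5 mm above its floor) (value of joint lid above 1.5 rad and contact force between lid_panel and stop_bracket above 1 N and z of dish_center in the frame of well below 0.0105 m and horizontal distance between dish_center and well below 0.01 m and angle between dish_center's own z axis and vertical below 0.06 rad).
It fails at once if the lid bears on the stop with more than 25 N (contact force between lid_panel and stop_bracket above 25 N).
It fails at once if the dish is dropped or thrown (moves faster than 0.6 m/s out of the fingers) (linear speed of dish above 0.6 m/s and contact force between the fingers and dish below 0.01 N).
It fails at once if the dish is turned on edge (tilted over 0.7 rad) (angle between dish_center's own z axis and vertical above 0.7 rad).
It fails at once if the tape, the marker or the bottle is moved more than 20 mm (distance of any of tape, marker, flask_bottle from where it was at the start of the episode above 0.02 m).
It also fails if it takes over 72 s, if anything falls off the work surface, if the arm or the gripper's body presses on something with over 40 N, if the wrist force passes 120 N, or if a joint passes its speed limit or range.

## Working session

There is one attempt and no reset: what is moved stays moved. The work goes in short steps, Python scripts to look and compute and a tool call to move; the robot and the scene stay as the last step left them, time stands still between calls to the robot, and variables do not carry over. Pictures are saved under pics/ and viewed, and the job is handed in when it is done.

Besides the shell and the picture viewer there is one more tool, called in YAML: its name, and indented under it one key for each argument. play_rows: Moves the arm, as the interface text tells. Its arguments: {"type":"object","properties":{"motion":{"type":"array"},"squeeze":{"type":"number"}},"required":["motion"]}

```bash
mkdir -p pics; python3 - <<'E'
from rig import manip
import cv2,numpy as np
s=manip.get_state();print(s)
for n in ["scene","top","wrist"]:
    im=manip.get_image(n);cv2.imwrite(f"pics/{n}0.png",im[:,:,::-1]);print(n,manip.camera_info(n))
E
```

```text
{'t': 0.0, 'joint_pos': array([ 6.78656582e+01,  1.76221280e+01,  8.63829566e+01,  7.72613637e-04,
        7.61126452e+01, -4.21118970e+00]), 'qd': array([-0.00369888, -0.12912683, -0.00514233, -0.09408062,  0.01297209,
       -0.0299162 ]), 'joint_torque': array([ 3.52502493e-04, -4.57553959e+01, -2.51915878e+01,  1.12540058e-04,
        1.34993397e-02,  1.57914394e-05]), 'ee_pos': array([0.17670462, 0.54643858, 0.23038853]), 'tool_rot': array([[-7.86321551e-04, -9.51469065e-01,  3.07743401e-01],
       [-1.89840855e-03,  3.07744362e-01,  9.51467185e-01],
       [-9.99997889e-01,  1.63936448e-04, -2.04826303e-03]]), 'force': array([-0.40889082,  0.29946522, -0.74904955]), 'torque': array([-0.01876234, -0.01142746, -0.03032277]), 'grip_width': 0.9997583537730876}
scene {'camera_matrix': array([[415.29388804,   0.        , 260.09015579],
       [  0.        , 415.29388804, 189.40295263],
       [  0.        ,   0.        ,   1.        ]]), 'R': array([[ 0.69515237, -0.71856412, -0.0207071 ],
       [-0.45240108, -0.41491235, -0.78941814],
       [ 0.55865592,  0.55813381, -0.61350649]
[... 278 characters left out ...]
480707],
       [-0.99668944,  0.01271939, -0.08030182],
       [ 0.08009686, -0.01587842, -0.99666061]]), 't': array([-0.01823657,  0.61643307,  1.23616878])}
wrist {'camera_matrix': array([[297.31863964,   0.        , 256.68408052],
       [  0.        , 297.31863964, 192.7081345 ],
       [  0.        ,   0.        ,   1.        ]]), 'tool_from_camera': array([[ 6.83381930e-04, -3.10939352e-01,  9.50429510e-01,
        -1.43038618e-01],
       [-2.52021431e-04, -9.50429755e-01, -3.10939251e-01,
         7.97194212e-02],
       [ 9.99999735e-01, -2.70383403e-05, -7.27869901e-04,
        -4.44793765e-05],
       [ 0.00000000e+00,  0.00000000e+00,  0.00000000e+00,
         1.00000000e+00]])}
```

View pics/scene0.png

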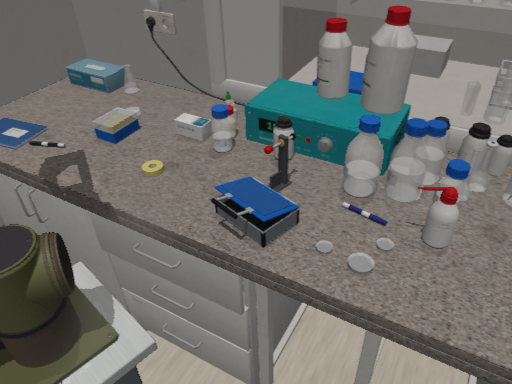

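View pics/top0.png

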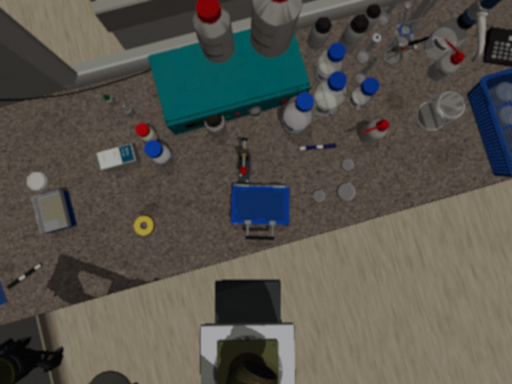

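```bash
python3 - <<'E'
import cv2
a=cv2.imread("pics/top0.png")[125:250,210:370];cv2.imwrite("pics/topc.png",cv2.resize(a,None,fx=5,fy=4.8,interpolation=cv2.INTER_CUBIC))
a=cv2.imread("pics/scene0.png")[120:280,200:410];cv2.imwrite("pics/scenec.png",cv2.resize(a,None,fx=3.75,fy=3.75,interpolation=cv2.INTER_CUBIC))
E
```

```text
(no output)
```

View pics/topc.png

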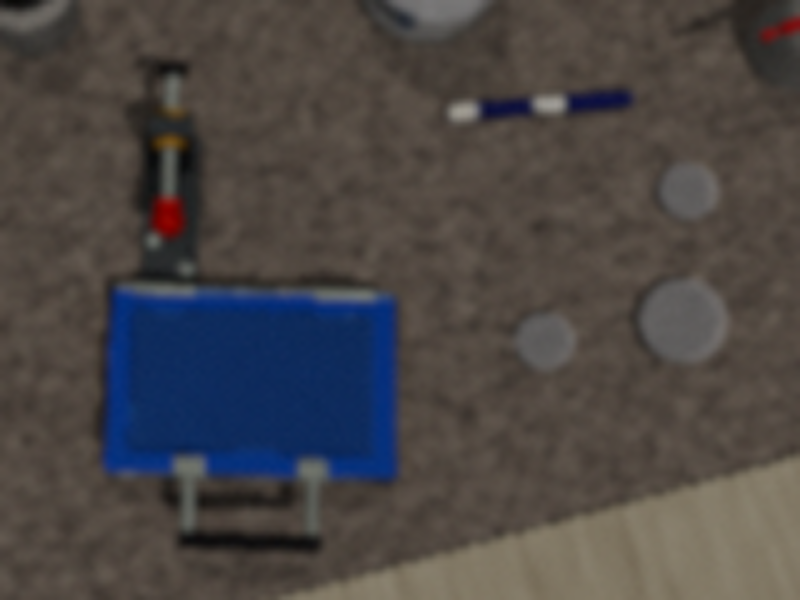

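View pics/scenec.png

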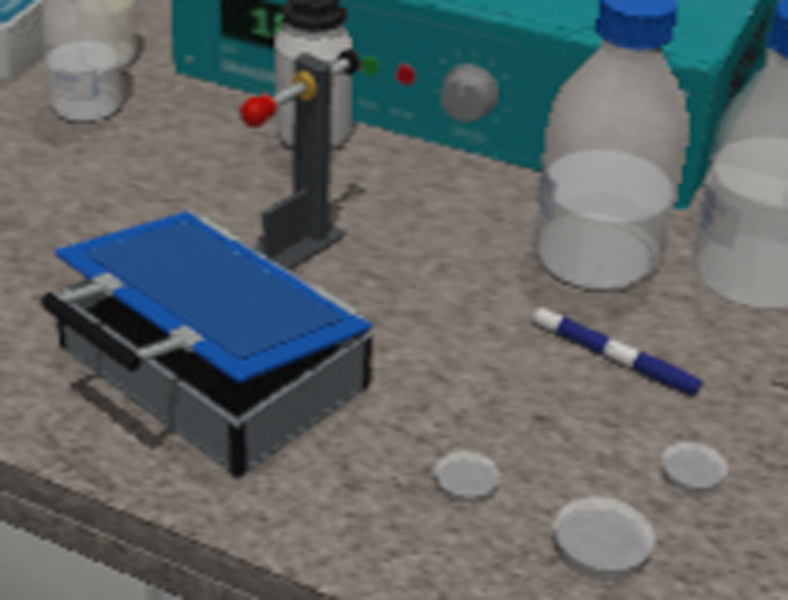

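```bash
cat > h.py <<'E'
import numpy as np,cv2
from rig import manip
def proj(n,X):
    c=manip.camera_info(n);p=np.atleast_2d(X)@c["R"].T+c["t"];q=p@c["camera_matrix"].T;return q[:,:2]/q[:,2:]
def onplane(n,uv,z):
    c=manip.camera_info(n);d=c["R"].T@np.linalg.inv(c["camera_matrix"])@np.array([uv[0],uv[1],1.]);o=-c["R"].T@c["t"]
    return o+d*(z-o[2])/d[2]
E
python3 - <<'E'
from h import *
from scipy.optimize import least_squares
T=lambda X,Y:(210+X/5,125+Y/4.8)
S=lambda X,Y:(200+X/3.75,120+Y/3.75)
lid=lambda x,y,z:('l',x,y,z); cs=lambda x,y,z:('c',x,y,z)
obs=[('top',lid(0,.095,.001),T(115,287)),('top',lid(0,-.095,.001),T(395,297)),('top',lid(-.13,.095,.001),T(105,472)),('top',lid(-.13,-.095,.001),T(397,479)),
('top',lid(-.175,.046,0),T(180,541)),('top',lid(-.175,-.046,0),T(320,545)),
('scene',lid(0,.095,.001),S(185,212)),('scene',lid(0,-.095,.001),S(372,325)),('scene',lid(-.13,.095,.001),S(57,252)),('scene',lid(-.13,-.095,.001),S(240,378)),
('scene',lid(-.175,.046,0),S(47,300)),('scene',lid(-.175,-.046,0),S(135,358)),
('scene',cs(-.065,-.095,0),S(238,472)),('scene',cs(-.065,.095,0),S(63,347)),('scene',cs(.065,-.095,0),S(370,387)),('scene',cs(-.065,-.095,.05),S(238,418))]
def pt(o,p):
    k,x,y,z=o
    if k=='l':
        c,s=np.cos(p[3]),np.sin(p[3]); x,z=.065+x*c+z*s, .055-x*s+z*c
    c,s=np.cos(p[2]),np.sin(p[2]); return np.array([p[0]+c*x-s*y,p[1]+s*x+c*y,z])
f=lambda p:np.concatenate([proj(n,pt(o,p))[0]-u for n,o,u in obs])
r=least_squares(f,[.55,0,0,.1],loss='soft_l1');print(r.x,np.degrees(r.x[2:]));print(f(r.x).reshape(-1,2).round(1))
p=r.x;print('handle',pt(lid(-.175,0,0),p),'hinge',pt(lid(0,0,0),p),'well',pt(cs(-.012,0,.02),p),'pad?',onplane('top',T(168,217),.145))
c=[T(683,321)]
for cc in c:print('dish top',onplane('top',cc,.015),'scene',onplane('scene',S(603,533),.0095))
print('marker',onplane('top',T(455,112),.007),onplane('top',T(630,100),.007))
E
```

```text
[ 0.55430045 -0.05042782 -0.03886499  0.23930039] [-2.22679984 13.71090265]
[[-0.1 -0.5]
 [ 0.7 -1.1]
 [ 0.4 -0.9]
 [ 0.7 -1. ]
 [ 0.2 -1.1]
 [ 0.9 -1.2]
 [ 0.  -0.4]
 [-0.1 -0.1]
 [-1.5 -0.5]
 [-0.2  0.2]
 [-0.7 -0.3]
 [ 0.1  1.5]
 [-0.3  1.7]
 [-1.4 -0.3]
 [-0.4 -0.5]
 [-0.6  1.6]]
handle [ 0.44936654 -0.04634751  0.09647903] hinge [ 0.61925136 -0.05295341  0.055     ] well [ 0.54230951 -0.04996156  0.02      ] pad? [0.65880649 0.00487437 0.145     ]
dish top [ 0.59539722 -0.34943808  0.015     ] scene [ 0.60163798 -0.35083268  0.0095    ]
marker [ 0.75114944 -0.19614683  0.007     ] [ 0.7586664  -0.31975056  0.007     ]
```

play_rows:
  motion: [2,-4,0,-0.08,0,4,-8,0,-0.16,-0.2,7,-12,0,-0.24,-0.2,9,-16,0,-0.32,-0.2,12,-20,0,-0.4,-0.2,14,-24,0,-0.48,-0.2,16,-28,0,-0.56,-0.2,18,-30,0,-0.65,-0.2]

```text
t: 0.95
ee_pos: [0.3565, 0.2439, 0.2311]
tool_rot: [[-0.001, -0.567, 0.824], [-0.002, 0.824, 0.567], [-1.0, -0.001, -0.002]]
force: [-0.1, -0.3, -0.7]
grip_width: 0.401
```

play_rows:
  motion: [2,-4,0,-0.08,-0.2,3,-8,0,-0.16,-0.2,5,-12,0,-0.24,-0.2,6,-16,0,-0.32,-0.2,8,-20,0,-0.4,-0.2,9,-24,0,-0.48,-0.2,9.3,-28,0,-0.56,-0.2,9.3,-29.3,0,-0.647,-0.2]

```text
t: 1.75
ee_pos: [0.4505, -0.0494, 0.2311]
tool_rot: [[0.0, 0.046, 0.999], [-0.002, 0.999, -0.046], [-1.0, -0.002, 0.0]]
force: [1.1, -0.3, -0.8]
grip_width: 0.403
```

```bash
cat > look.py <<'E'
import sys
from h import *
s=manip.get_state()
np.set_printoptions(precision=4,suppress=True)
R=s['tool_rot'];print(s['t'],s['ee_pos'],'zyaw',np.degrees(np.arctan2(R[1,2],R[0,2])),'F',s['force'],'w',s['grip_width'],'q',s['joint_pos'])
for n in sys.argv[2:]:
    im=manip.get_image(n);cv2.imwrite(f"pics/{n}{sys.argv[1]}.png",im[:,:,::-1])
E
python3 look.py 1 wrist
```

```text
1.75 [ 0.4505 -0.0494  0.2311] zyaw -2.611717678709756 F [ 1.1102 -0.3485 -0.767 ] w 0.4034891828030277 q [-11.5261   7.7635  99.8981  -0.0899  72.3172  -8.8871]
```

View pics/wrist1.png

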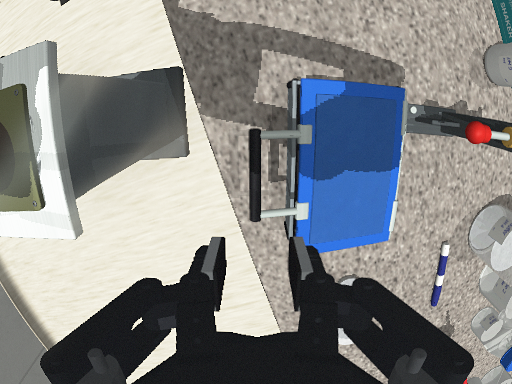

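```bash
cat >> h.py <<'E'
def wray(uv,s=None):
    s=s or manip.get_state(); c=manip.camera_info("wrist");K=c["camera_matrix"]
    d=(np.array(uv,float)-K[:2,2])/K[0,0];r=np.linalg.norm(d)
    v=np.array([*(d/r*np.sin(r)),np.cos(r)]);M=c["tool_from_camera"];R=s["tool_rot"]
    return s["ee_pos"]+R@M[:3,3], R@M[:3,:3]@v
def wplane(uv,z):
    o,d=wray(uv);return o+d*(z-o[2])/d[2]
E
python3 - <<'E'
from h import *
for z in(.092,.0965,.1):print(wplane((255.5,129),z),wplane((255,221),z))
print(wplane((480,132),.145))
E
```

```text
[0.45154899 0.00067676 0.092     ] [ 0.4462736  -0.09348642  0.092     ]
[0.45159401 0.00114915 0.0965    ] [ 0.44640282 -0.09151101  0.0965    ]
[0.45162902 0.00151657 0.1       ] [ 0.44650332 -0.08997458  0.1       ]
[0.66434914 0.00473095 0.145     ]
```

play_rows:
  motion: [-0.15,0.4,-4,0,-0.2,-0.15,0.4,-8,0,-0.2,-0.15,0.4,-11,0,-0.2,-0.15,0.4,-13,0,-0.2,-0.15,0.4,-14.5,0,-0.2,-0.15,0.4,-15.4,0,-0.2,-0.15,0.4,-15.4,0,-0.2,-0.15,0.4,-15.4,0,-0.2]
  squeeze: 25

```text
t: 2.6
ee_pos: [0.4488, -0.0417, 0.0776]
tool_rot: [[0.0, 0.038, 0.999], [0.0, 0.999, -0.038], [-1.0, 0.0, 0.0]]
force: [0.5, -0.4, -0.4]
grip_width: 0.399
```

```bash
python3 look.py 2 wrist
```

```text
2.6 [ 0.4488 -0.0417  0.0776] zyaw -2.1898495633450743 F [ 0.4867 -0.4306 -0.3975] w 0.3993126698784743 q [-10.6801  18.61   112.4686   0.0076  48.8975  -8.4952]
```

View pics/wrist2.png

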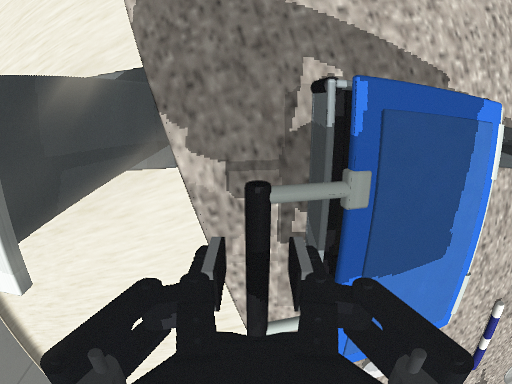

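play_rows:
  motion: [0,0,0,0,-1,0,0,0,0,-1,0,0,0,0,-1,0,0,0,0,-1,0,0,0,0,-1,0,0,0,0,-1,0,0,0,0,-1,0,0,0,0,-1]
  squeeze: 30

```text
t: 3.45
ee_pos: [0.4488, -0.042, 0.0773]
tool_rot: [[0.001, 0.039, 0.999], [-0.0, 0.999, -0.039], [-1.0, -0.0, 0.001]]
force: [0.3, 0.6, 0.5]
grip_width: 0.128
```

```bash
python3 look.py 3 wrist; python3 - <<'E'
import numpy as np
R=.175;a0=.239;x0,z0=-R*np.cos(a0),R*np.sin(a0);yaw=np.radians(-2.4)
for a in np.arange(a0,2.05,.07):
    d=-R*np.cos(a)-x0
    print(round(a,2),np.round(100*np.array([d*np.cos(yaw),d*np.sin(yaw),R*np.sin(a)-z0]),2))
E
```

```text
3.45 [ 0.4488 -0.042   0.0773] zyaw -2.237518883560751 F [0.3104 0.5625 0.5439] w 0.12845294843672836 q [-10.7161  18.636  112.4905   0.0009  48.8443  -8.4792]
0.24 [ 0. -0.  0.]
0.31 [ 0.33 -0.01  1.18]
0.38 [ 0.74 -0.03  2.33]
0.45 [ 1.24 -0.05  3.45]
0.52 [ 1.81 -0.08  4.54]
0.59 [ 2.45 -0.1   5.58]
0.66 [ 3.16 -0.13  6.57]
0.73 [ 3.95 -0.17  7.51]
0.8 [ 4.79 -0.2   8.4 ]
0.87 [ 5.7  -0.24  9.22]
0.94 [ 6.66 -0.28  9.98]
1.01 [ 7.67 -0.32 10.67]
1.08 [ 8.73 -0.37 11.28]
1.15 [ 9.83 -0.41 11.82]
1.22 [10.96 -0.46 12.29]
1.29 [12.13 -0.51 12.67]
1.36 [13.31 -0.56 12.97]
1.43 [14.52 -0.61 13.18]
1.5 [15.73 -0.66 13.31]
1.57 [16.96 -0.71 13.36]
1.64 [18.18 -0.76 13.32]
1.71 [19.4  -0.81 13.19]
1.78 [20.6  -0.86 12.98]
1.85 [21.79 -0.91 12.68]
1.92 [22.95 -0.96 12.31]
1.99 [24.09 -1.01 11.85]
```

View pics/wrist3.png

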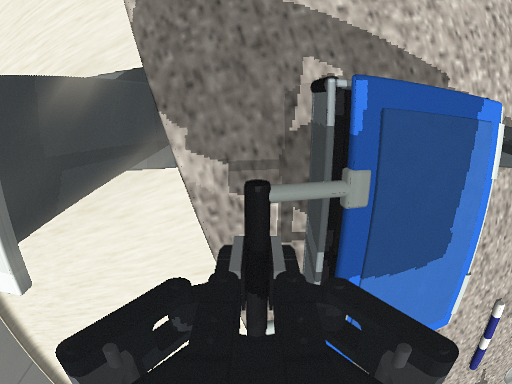

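play_rows:
  motion: [0.33,-0.01,1.18,0,-1,0.74,-0.03,2.33,0,-1,1.24,-0.05,3.45,0,-1,1.81,-0.08,4.54,0,-1,2.45,-0.1,5.58,0,-1,3.16,-0.13,6.57,0,-1,3.95,-0.17,7.51,0,-1,4.79,-0.2,8.4,0,-1]

```text
t: 4.3
ee_pos: [0.4926, -0.0437, 0.1606]
tool_rot: [[-0.009, 0.039, 0.999], [0.0, 0.999, -0.039], [-1.0, -0.0, -0.009]]
force: [-6.3, -2.2, 0.5]
grip_width: 0.125
```

play_rows:
  motion: [0.91,-0.04,0.82,0,-1,1.87,-0.08,1.58,0,-1,2.88,-0.12,2.27,0,-1,3.94,-0.17,2.88,0,-1,5.04,-0.21,3.42,0,-1,6.17,-0.26,3.89,0,-1,7.34,-0.31,4.27,0,-1,8.52,-0.36,4.57,0,-1]

```text
t: 5.1
ee_pos: [0.5808, -0.0475, 0.2089]
tool_rot: [[-0.001, 0.039, 0.999], [-0.0, 0.999, -0.039], [-1.0, -0.0, -0.001]]
force: [-3.1, -0.4, 1.8]
grip_width: 0.129
```

```bash
python3 look.py 4 scene wrist
```

```text
5.1 [ 0.5808 -0.0475  0.2089] zyaw -2.2323429302385644 F [-3.0662 -0.3613  1.8421] w 0.12859546433307825 q [-8.8121 19.2315 87.1914 -0.0234 73.6475 -6.5732]
```

View pics/scene4.png

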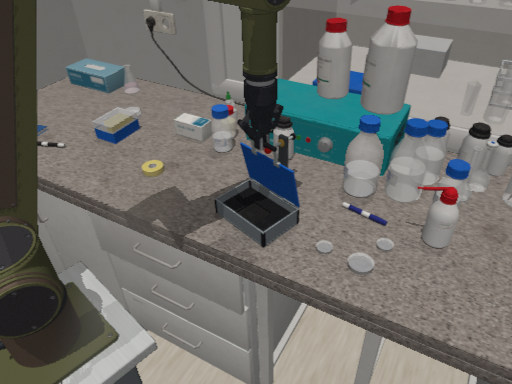

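View pics/wrist4.png

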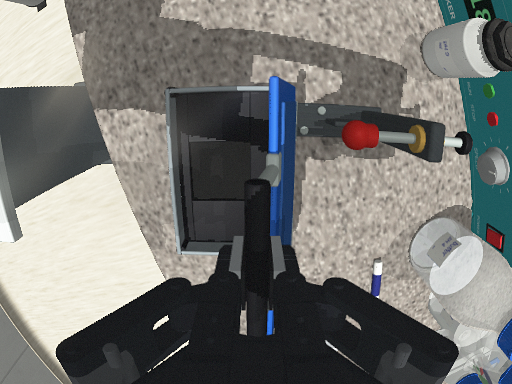

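```bash
python3 - <<'E'
from h import *
t=wplane((342,134),.145);print(t)
hx=.619+ .058*np.sin(.039)
dx=t[0]-hx-.0;print(np.pi/2+np.arctan2(dx,.09))
print('well px?',wplane((190,140),.026),wplane((247,203),.026))
E
```

```text
[0.64713771 0.00592058 0.145     ]
1.8507592995448106
well px? [ 0.51084333 -0.00990352  0.026     ] [ 0.57122653 -0.08719322  0.026     ]
```

play_rows:
  motion: [0.8,-0.03,0.14,0,-1,1.6,-0.06,0.26,0,-1,2.42,-0.1,0.34,0,-1,3.24,-0.14,0.38,0,-1,4.06,-0.17,0.37,0,-1,4.6,-0.19,0.36,0,-1,4.87,-0.2,0.35,0,-1,4.87,-0.2,0.35,0,-1]

```text
t: 6.0
ee_pos: [0.6314, -0.0496, 0.211]
tool_rot: [[0.002, 0.039, 0.999], [-0.0, 0.999, -0.039], [-1.0, -0.0, 0.002]]
force: [-0.9, -0.6, 4.0]
grip_width: 0.127
```

play_rows:
  motion: [0.35,-0.01,-0.03,0,-1,0.7,-0.03,-0.07,0,-1,1.05,-0.04,-0.11,0,-1,1.4,-0.06,-0.17,0,-1,1.75,-0.07,-0.23,0,-1,2.1,-0.09,-0.28,0,-1,2.25,-0.1,-0.31,0,-1,2.25,-0.1,-0.31,0,-1]

```text
t: 6.8
ee_pos: [0.6533, -0.0505, 0.2072]
tool_rot: [[0.001, 0.039, 0.999], [-0.0, 0.999, -0.039], [-1.0, -0.0, 0.001]]
force: [-0.8, -0.3, 2.7]
grip_width: 0.125
```

play_rows:
  motion: [0.1,0,-0.02,0,-1,0.2,-0.01,-0.04,0,-1,0.3,-0.01,-0.06,0,-1,0.4,-0.02,-0.08,0,-1,0.5,-0.02,-0.1,0,-1,0.6,-0.03,-0.13,0,-1,0.6,-0.03,-0.13,0,-1,0.6,-0.03,-0.13,0,-1]

```text
t: 7.6
ee_pos: [0.6588, -0.0508, 0.2058]
tool_rot: [[-0.0, 0.039, 0.999], [0.0, 0.999, -0.039], [-1.0, 0.0, -0.0]]
force: [-1.1, 0.7, 1.5]
grip_width: 0.127
```

play_rows:
  motion: [0.1,0,-0.02,0,-1,0.2,-0.01,-0.05,0,-1,0.3,-0.01,-0.07,0,-1,0.4,-0.02,-0.1,0,-1,0.4,-0.02,-0.1,0,-1,0.4,-0.02,-0.1,0,-1,0.4,-0.02,-0.1,0,-1,0.4,-0.02,-0.1,0,-1]

```text
t: 8.4
ee_pos: [0.6625, -0.0509, 0.2049]
tool_rot: [[-0.001, 0.039, 0.999], [0.0, 0.999, -0.039], [-1.0, 0.0, -0.001]]
force: [-2.8, -0.7, 1.7]
grip_width: 0.131
```

play_rows:
  motion: [0.1,0,-0.02,0,-1,0.2,-0.01,-0.05,0,-1,0.3,-0.01,-0.08,0,-1,0.3,-0.01,-0.08,0,-1,0.3,-0.01,-0.08,0,-1,0.3,-0.01,-0.08,0,-1,0.3,-0.01,-0.08,0,-1,0.3,-0.01,-0.08,0,-1]

```text
t: 9.2
ee_pos: [0.6653, -0.051, 0.2043]
tool_rot: [[-0.001, 0.039, 0.999], [0.0, 0.999, -0.039], [-1.0, 0.0, -0.001]]
force: [-5.7, -0.6, 3.0]
grip_width: 0.125
```

```bash
python3 look.py 5 wrist scene top
```

```text
9.2 [ 0.6653 -0.051   0.2043] zyaw -2.232688290179328 F [-5.7455 -0.5668  2.9791] w 0.1254760712389509 q [-8.0118 26.0195 76.607  -0.0026 77.431  -5.7785]
```

View pics/wrist5.png

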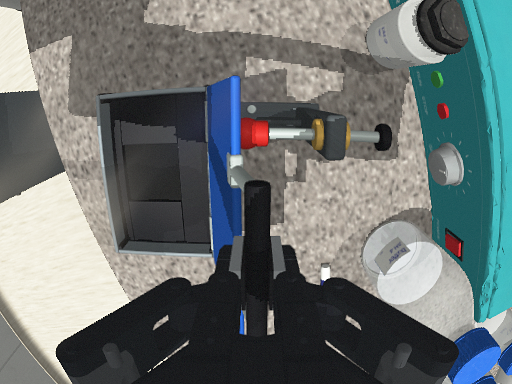

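play_rows:
  motion: [0.1,0,-0.02,0,-1,0.15,-0.01,-0.04,0,-1,0.15,-0.01,-0.04,0,-1,0.15,-0.01,-0.04,0,-1,0.15,-0.01,-0.04,0,-1,0.15,-0.01,-0.04,0,-1,0.15,-0.01,-0.04,0,-1,0.15,-0.01,-0.04,0,-1]

```text
t: 10.15
ee_pos: [0.6663, -0.0511, 0.2041]
tool_rot: [[-0.002, 0.039, 0.999], [0.0, 0.999, -0.039], [-1.0, 0.0, -0.002]]
force: [-7.0, 0.2, 4.8]
grip_width: 0.127
```

play_rows:
  motion: [0,0,0,0,-1,0,0,0,0,-1,0,0,0,0,-1,0,0,0,0,-1,0,0,0,0,-1,0,0,0,0,-1,0,0,0,0,-1,0,0,0,0,-1]

```text
t: 10.95
ee_pos: [0.6663, -0.0511, 0.2041]
tool_rot: [[-0.002, 0.039, 0.999], [0.0, 0.999, -0.039], [-1.0, 0.0, -0.002]]
force: [-6.3, -0.0, 3.3]
grip_width: 0.129
```

play_rows:
  motion: [-0.05,0,0.01,0,-1,-0.1,0,0.02,0,-1,-0.15,0.01,0.03,0,-1,-0.2,0.01,0.04,0,-1,-0.25,0.01,0.05,0,-1,-0.25,0.01,0.05,0,-1,-0.25,0.01,0.05,0,-1,-0.25,0.01,0.05,0,-1]

```text
t: 11.75
ee_pos: [0.665, -0.0511, 0.2044]
tool_rot: [[0.0, 0.039, 0.999], [0.0, 0.999, -0.039], [-1.0, 0.0, 0.0]]
force: [-2.5, -1.0, 0.9]
grip_width: 0.128
```

play_rows:
  motion: [-0.05,0,0.01,0,-1,-0.1,0,0.02,0,-1,-0.13,0.01,0.03,0,-1,-0.13,0.01,0.03,0,-1,-0.13,0.01,0.03,0,-1,-0.13,0.01,0.03,0,-1,-0.13,0.01,0.03,0,-1,-0.13,0.01,0.03,0,-1]

```text
t: 12.55
ee_pos: [0.6636, -0.051, 0.2048]
tool_rot: [[0.0, 0.039, 0.999], [0.0, 0.999, -0.039], [-1.0, 0.0, 0.0]]
force: [-0.9, -0.1, 0.4]
grip_width: 0.121
```

```bash
python3 look.py 6; sleep 0; python3 look.py 7 wrist;python3 look.py 7
```

```text
12.55 [ 0.6636 -0.051   0.2048] zyaw -2.235217031617806 F [-0.934  -0.0578  0.4102] w 0.12123198336959992 q [-8.032  25.8315 76.8653  0.0041 77.2807 -5.7977]
12.55 [ 0.6636 -0.051   0.2048] zyaw -2.235217031617806 F [-0.934  -0.0578  0.4102] w 0.12123198336959992 q [-8.032  25.8315 76.8653  0.0041 77.2807 -5.7977]
12.6 [ 0.6636 -0.051   0.2048] zyaw -2.235041199585187 F [-1.0306  0.7638 -0.5844] w 0.12594248646971928 q [-8.03   25.8333 76.867   0.0048 77.2826 -5.796 ]
```

play_rows:
  motion: [0,0,0,0,-0.6,0,0,0,0,-0.4,0,0,0,0,-0.2,0,0,0,0,-0.2,0,0,0,0,-0.2,0,0,0,0,-0.2,0,0,0,0,-0.2,0,0,0,0,-0.2]

```text
t: 13.4
ee_pos: [0.6635, -0.051, 0.2047]
tool_rot: [[0.0, 0.039, 0.999], [0.0, 0.999, -0.039], [-1.0, 0.0, 0.0]]
force: [-0.5, 0.8, 0.2]
grip_width: 0.399
```

```bash
python3 look.py 8 wrist
```

```text
13.4 [ 0.6635 -0.051   0.2047] zyaw -2.231734067176576 F [-0.4765  0.7659  0.2235] w 0.39905887560214975 q [-8.0293 25.8332 76.876   0.0007 77.2901 -5.7977]
```

View pics/wrist8.png

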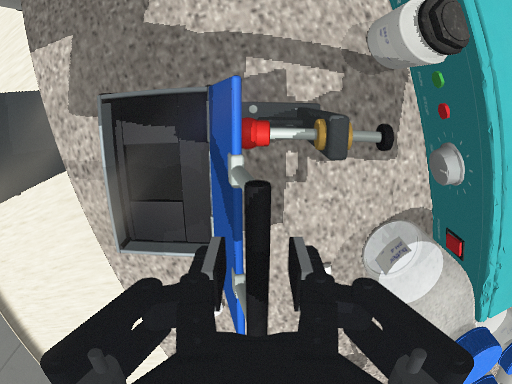

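play_rows:
  motion: [0,0,2,0,-0.2,0,0,5,0,-0.2,0,0,8,0,-0.2,0,0,10,0.1,0,-1,-4,10,0.25,0.4,-2,-8,10,0.4,1,-3,-12,10,0.55,1,-4,-16,10,0.7,1]

```text
t: 14.25
ee_pos: [0.623, -0.2122, 0.3049]
tool_rot: [[0.0, -0.619, 0.785], [-0.0, 0.785, 0.619], [-1.0, -0.0, 0.0]]
force: [0.1, -0.1, 0.0]
grip_width: 1.001
```

play_rows:
  motion: [-0.5,-3,0,0.15,1,-1,-6,0,0.3,1,-1.5,-9,-1,0.45,1,-2,-12,-3,0.6,1,-2.5,-14,-5,0.75,1,-2.5,-14,-8,0.87,1,-2.5,-14,-10,0.87,1,-2.5,-14,-10,0.87,1]

```text
t: 15.05
ee_pos: [0.5962, -0.35, 0.2007]
tool_rot: [[-0.006, -0.999, 0.041], [0.004, 0.041, 0.999], [-1.0, 0.007, 0.004]]
force: [-0.2, -0.2, 0.4]
grip_width: 1.002
```

```bash
python3 look.py 9 wrist scene
```

```text
15.05 [ 0.5962 -0.35    0.2007] zyaw 87.6697178866538 F [-0.2496 -0.2482  0.3597] w 1.001777120494838 q [ -33.9183   28.2761   73.1681    0.0018   78.999  -121.5892]
```

View pics/wrist9.png

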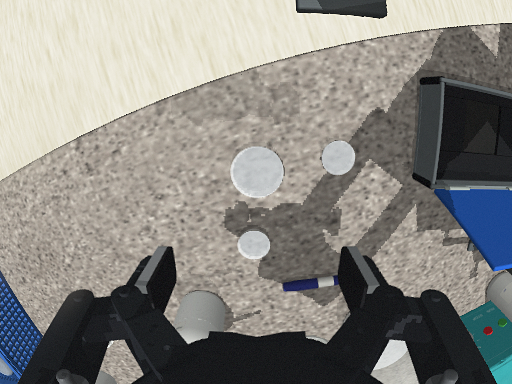

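View pics/scene9.png

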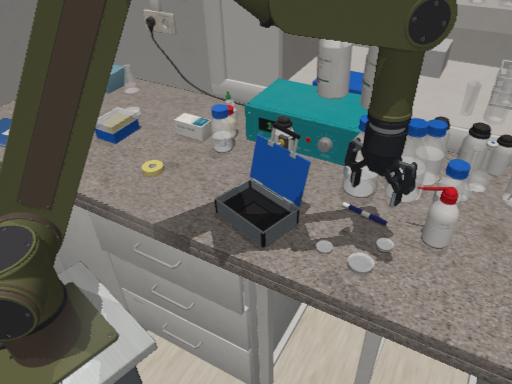

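```bash
python3 - <<'E'
from h import *
im=cv2.imread("pics/wrist9.png");g=cv2.cvtColor(im,cv2.COLOR_BGR2GRAY)
hsv=cv2.cvtColor(im,cv2.COLOR_BGR2HSV);m=((hsv[...,2]>165)&(hsv[...,1]<45)).astype(np.uint8);m[:120]=0
n,l,st,c=cv2.connectedComponentsWithStats(m)
for i in range(1,n):
    if st[i,4]>300 and c[i][1]<260:print(st[i],c[i],wplane(c[i],.012))
for uv in((231,172),(284,172),(257,146),(257,198),(257.5,172),(338,157),(254,245)):print(uv,wplane(uv,.012))
for uv in((283,287),(340,281)):print(wplane(uv,.007))
E
```

```text
[    0   120   359   216 34293] [156.45233721 198.87936314] [ 0.63147346 -0.47740454  0.012     ]
[ 332  164   61   88 1752] [361.79623288 205.31107306] [ 0.65041622 -0.2209119   0.012     ]
(231, 172) [ 0.60182686 -0.38137604  0.012     ]
(284, 172) [ 0.60430577 -0.31960197  0.012     ]
(257, 146) [ 0.572514   -0.34985381  0.012     ]
(257, 198) [ 0.63507995 -0.35235877  0.012     ]
(257.5, 172) [ 0.60313196 -0.35049841  0.012     ]
(338, 157) [ 0.58809016 -0.25505445  0.012     ]
(254, 245) [ 0.69832467 -0.35871006  0.012     ]
[ 0.77046637 -0.32127589  0.007     ]
[ 0.76693318 -0.23934698  0.007     ]
```

```bash
python3 - <<'E'
import cv2,numpy as np
a=cv2.imread("pics/wrist9.png")[225:345,120:400];b=cv2.imread("pics/wrist8.png")[225:345,120:400]
cv2.imwrite("pics/fing.png",cv2.resize(np.vstack([a,b]),None,fx=2.5,fy=2.5,interpolation=cv2.INTER_CUBIC))
E
```

```text
(no output)
```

View pics/fing.png

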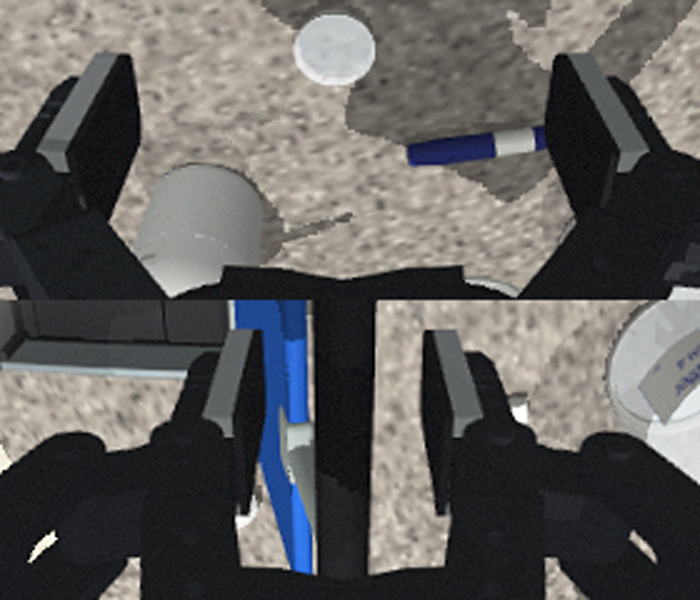

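```bash
python3 - <<'E'
from h import *
c=manip.camera_info("wrist");K=c["camera_matrix"];M=c["tool_from_camera"]
def ray(uv):
    d=(np.array(uv,float)-K[:2,2])/K[0,0];r=np.linalg.norm(d);return M[:3,3],M[:3,:3]@np.array([*(d/r*np.sin(r)),np.cos(r)])
for uv,z in(((172.8,247),-.0425),((340.8,247),.0425),((148,291),-.0425),((369,287),.0425),((225.2,237.8),-.017),((288.5,237.8),.017),((213,270),-.017),((303,267),.017)):
    o,d=ray(uv);s=(z-o[2])/d[2];s2=(.011-o[1])/d[1];print(uv,'by z',o+d*s,'by y=.011',o+d*s2)
E
```

```text
(172.8, 247) by z [-0.01441211  0.00886686 -0.0425    ] by y=.011 [-0.01828362  0.011      -0.04122356]
(340.8, 247) by z [-0.01364735  0.00844486  0.0425    ] by y=.011 [-0.01828472  0.011       0.04097352]
(148, 291) by z [-0.0539297  0.0103172 -0.0425   ] by y=.011 [-0.05480615  0.011      -0.04208289]
(369, 287) by z [-0.05566583  0.01348996  0.0425    ] by y=.011 [-0.05238189  0.011       0.04410083]
(225.2, 237.8) by z [-0.00135046  0.00807817 -0.017     ] by y=.011 [-0.00712759  0.011      -0.01631059]
(288.5, 237.8) by z [0.000316 0.007234 0.017   ] by y=.011 [-0.00713011  0.011       0.01611222]
(213, 270) by z [-0.0466289   0.01686937 -0.017     ] by y=.011 [-0.03762818  0.011      -0.01857853]
(303, 267) by z [-0.04993745  0.02034019  0.017     ] by y=.011 [-0.03529749  0.011       0.01968765]
```

play_rows:
  motion: [0.6,-0.05,-4,0,1,0.6,-0.05,-8,0,1,0.6,-0.05,-12,0,1,0.6,-0.05,-15,0,1,0.6,-0.05,-17.5,0,1,0.6,-0.05,-19,0,1,0.6,-0.05,-19.8,0,1,0.6,-0.05,-19.8,0,1]

```text
t: 15.95
ee_pos: [0.605, -0.3516, 0.0069]
tool_rot: [[0.0, -0.999, 0.04], [-0.0, 0.04, 0.999], [-1.0, -0.0, -0.0]]
force: [0.0, -0.1, 0.7]
grip_width: 1.004
```

```bash
python3 look.py 10 wrist
```

```text
15.95 [ 0.605  -0.3516  0.0069] zyaw 87.73330988033958 F [ 0.0383 -0.1266  0.6676] w 1.0039000633298134 q [ -33.6231   38.9612   83.704    -0.0033   57.3106 -121.3546]
```

View pics/wrist10.png

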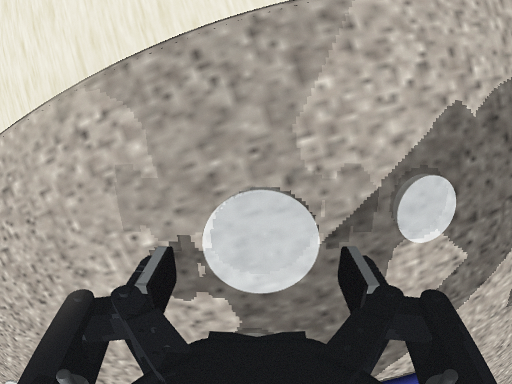

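```bash
python3 - <<'E'
from h import *
for uv in((203,241),(319,241),(261,189),(261,293),(261,241)):print(uv,wplane(uv,.015))
print(manip.get_state()['ee_pos'])
E
```

```text
(203, 241) [ 0.59527725 -0.37956589  0.015     ]
(319, 241) [ 0.59774201 -0.31936722  0.015     ]
(261, 189) [ 0.568257   -0.34856779  0.015     ]
(261, 293) [ 0.62969037 -0.35064752  0.015     ]
(261, 241) [ 0.59614728 -0.34953485  0.015     ]
[ 0.60538265 -0.35193567  0.00776563]
```

play_rows:
  motion: [-0.3,0.2,0,0,1,-0.6,0.2,-0.2,0,1,-0.6,0.2,-0.4,0,1,-0.6,0.2,-0.4,0,1,-0.6,0.2,-0.4,0,1,-0.6,0.2,-0.4,0,1,-0.6,0.2,-0.4,0,1,-0.6,0.2,-0.4,0,1]

```text
t: 16.8
ee_pos: [0.5985, -0.3495, 0.0027]
tool_rot: [[0.0, -0.999, 0.04], [0.0, 0.04, 0.999], [-1.0, -0.0, 0.0]]
force: [1.2, -0.1, 0.1]
grip_width: 1.002
```

```bash
python3 look.py 11 wrist
```

```text
16.8 [ 0.5985 -0.3495  0.0027] zyaw 87.72093063572815 F [ 1.1853 -0.0677  0.1315] w 1.00173292327889 q [ -33.7742   38.8556   84.8031    0.0009   56.3404 -121.4956]
```

View pics/wrist11.png

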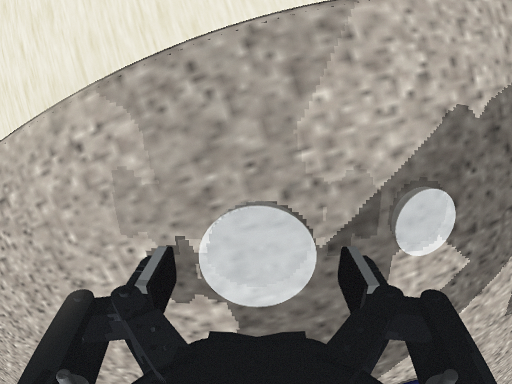

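play_rows:
  motion: [0,0,-0.1,0,0.7,0,0,-0.1,0,0.4,0,0,-0.1,0,0.2,0,0,-0.1,0,0.1,0,0,-0.1,0,0.1,0,0,-0.1,0,0.1,0,0,-0.1,0,0.1,0,0,-0.1,0,0.1]
  squeeze: 20

```text
t: 17.65
ee_pos: [0.5986, -0.3496, 0.0019]
tool_rot: [[0.0, -0.999, 0.04], [-0.0, 0.04, 0.999], [-1.0, -0.0, -0.0]]
force: [-0.6, -0.4, 1.9]
grip_width: 0.7
```

```bash
python3 look.py 12 wrist scene
```

```text
17.65 [ 0.5986 -0.3496  0.0019] zyaw 87.71972749543461 F [-0.5543 -0.4434  1.8666] w 0.6995292788940779 q [ -33.775    38.9072   84.8397    0.001    56.238  -121.4953]
```

View pics/wrist12.png

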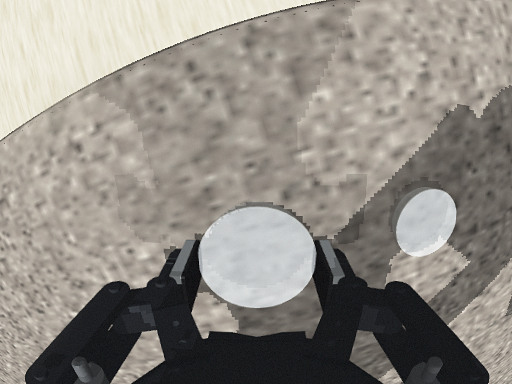

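play_rows:
  motion: [0,0,0.5,0,0.1,0,0,1.5,0,0.1,0,0,3,0,0.1,0,0,5,0,0.1,0,0,7,0,0.1,0,0,8,0,0.1,0,0,8,0,0.1,0,0,8,0,0.1]

```text
t: 18.55
ee_pos: [0.5983, -0.3494, 0.0819]
tool_rot: [[0.0, -0.999, 0.04], [-0.0, 0.04, 0.999], [-1.0, -0.0, -0.0]]
force: [-0.2, -0.4, -0.4]
grip_width: 0.701
```

```bash
python3 look.py 13 scene wrist; python3 - <<'E'
import cv2,numpy as np
a=cv2.imread("pics/wrist8.png")[75:265,80:250];cv2.imwrite("pics/c8.png",np.clip(cv2.resize(a,None,fx=3.1,fy=3.1,interpolation=cv2.INTER_CUBIC)*2.,0,255).astype('uint8'))
a=cv2.imread("pics/scene13.png")[120:300,190:430];cv2.imwrite("pics/s13c.png",cv2.resize(a,None,fx=3.3,fy=3.3,interpolation=cv2.INTER_CUBIC))
E
```

```text
18.55 [ 0.5983 -0.3494  0.0819] zyaw 87.71784234657095 F [-0.1841 -0.3835 -0.3509] w 0.7006969934355972 q [ -33.7762   33.9027   81.2053    0.0001   64.877  -121.4941]
```

View pics/s13c.png

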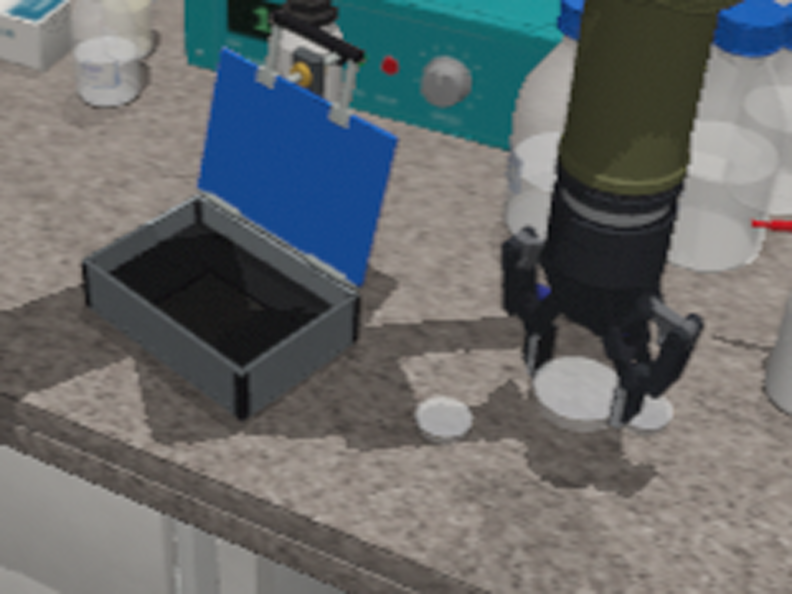

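View pics/c8.png

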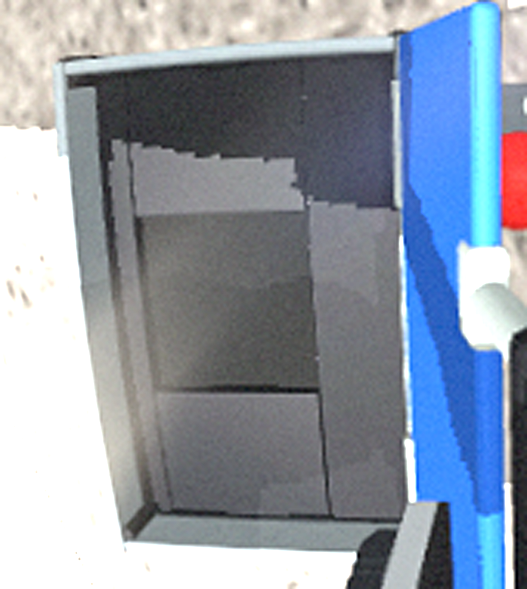

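View pics/wrist13.png

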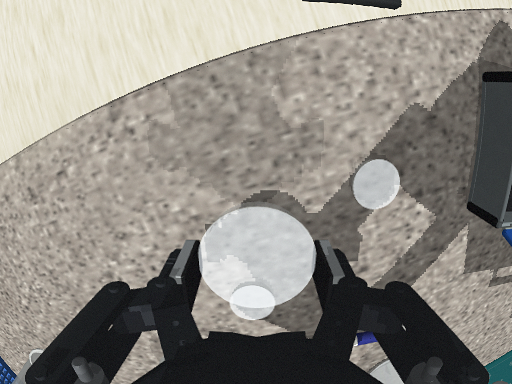

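```bash
python3 - <<'E'
from h import *
s={'ee_pos':np.array([.6635,-.051,.2047]),'tool_rot':np.array([[0,.039,.9992],[0,.9992,-.039],[-1,0,0.]])}
def P(X,Y,z):
    o,d=wray((80+X/3.1,75+Y/3.1),s);return o+d*(z-o[2])/d[2]
c=[P(*p,.026) for p in((136,217),(308,209),(321,391),(157,392))]
print(np.array(c),np.mean(c,0))
r=[P(*p,.05) for p in((55,62),(127,543),(395,38))];print(np.array(r))
p=np.array([.5543,-.0504]);yaw=-.039;Rm=np.array([[np.cos(yaw),-np.sin(yaw)],[np.sin(yaw),np.cos(yaw)]])
for q in((-.065,.095),(-.065,-.095),(.065,.095)):print(p+Rm@np.array(q))
E
```

```text
[[ 0.50970164 -0.01186803  0.026     ]
 [ 0.57852119 -0.01422194  0.026     ]
 [ 0.57603936 -0.08346392  0.026     ]
 [ 0.50746601 -0.081656    0.026     ]] [ 0.54293205 -0.04780247  0.026     ]
[[ 0.49481582  0.04944372  0.05      ]
 [ 0.49216329 -0.13661555  0.05      ]
 [ 0.61811393  0.04305982  0.05      ]]
[0.49305349 0.04706212]
[ 0.48564537 -0.1427934 ]
[0.62295463 0.0419934 ]
```

```bash
python3 - <<'E'
from h import *
for uv in((199.5,257),(316,257),(258,206),(258,308)):print(wplane(uv,.095))
print(manip.get_state()['ee_pos'])
E
```

```text
[ 0.59309198 -0.37792812  0.095     ]
[ 0.59550294 -0.31906731  0.095     ]
[ 0.56660472 -0.34733767  0.095     ]
[ 0.62719096 -0.34964447  0.095     ]
[ 0.59770467 -0.34899499  0.08066965]
```

play_rows:
  motion: [0,0.5,2.5,0,0.1,-0.7,3,4,0,0.1,-1.4,6.5,4,0,0.1,-2.2,10,4,0,0.1,-3,14,4,0,0.1,-3.8,18,4,0,0.1,-4.5,22,4,0,0.1,-5,25,4,0,0.1]

```text
t: 19.45
ee_pos: [0.5466, -0.097, 0.1205]
tool_rot: [[-0.003, -0.999, 0.039], [0.001, 0.039, 0.999], [-1.0, 0.003, 0.001]]
force: [0.2, -0.3, 0.1]
grip_width: 0.703
```

play_rows:
  motion: [-0.2,2,0,0,0.1,-0.3,3.5,0,0,0.1,-0.4,4.5,0,0,0.1,-0.46,5,0,0,0.1,-0.46,5,0,0,0.1,-0.46,5,-1,0,0.1,-0.46,5,-2,0,0.1,-0.46,5,-2,0,0.1]

```text
t: 20.25
ee_pos: [0.5423, -0.05, 0.0997]
tool_rot: [[-0.004, -0.999, 0.041], [0.0, 0.041, 0.999], [-1.0, 0.004, 0.0]]
force: [-1.0, 0.5, -0.2]
grip_width: 0.7
```

```bash
python3 look.py 14 wrist scene
```

```text
20.25 [ 0.5423 -0.05    0.0997] zyaw 87.66411004147949 F [-1.0065  0.491  -0.2206] w 0.6995046142614393 q [ -9.6997  22.9819  99.6354  -0.0121  57.6069 -97.3574]
```

View pics/wrist14.png

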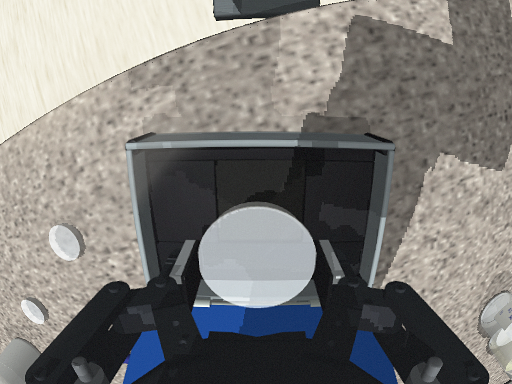

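View pics/scene14.png

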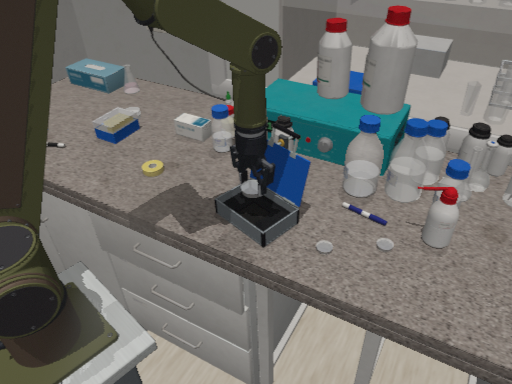

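```bash
python3 look.py 15 wrist; python3 - <<'E'
from h import *
im=cv2.imread("pics/wrist15.png")[125:320,120:400];cv2.imwrite("pics/c15.png",np.clip(cv2.resize(im,None,fx=2.8,fy=2.8,interpolation=cv2.INTER_CUBIC)*2.5,0,255).astype('uint8'))
E
```

```text
20.35 [ 0.5433 -0.0499  0.1008] zyaw 87.67617263403176 F [-0.5223 -0.6302 -0.0312] w 0.6998486795283448 q [ -9.6815  22.9088  99.5386  -0.004   57.6561 -97.3556]
```

View pics/c15.png

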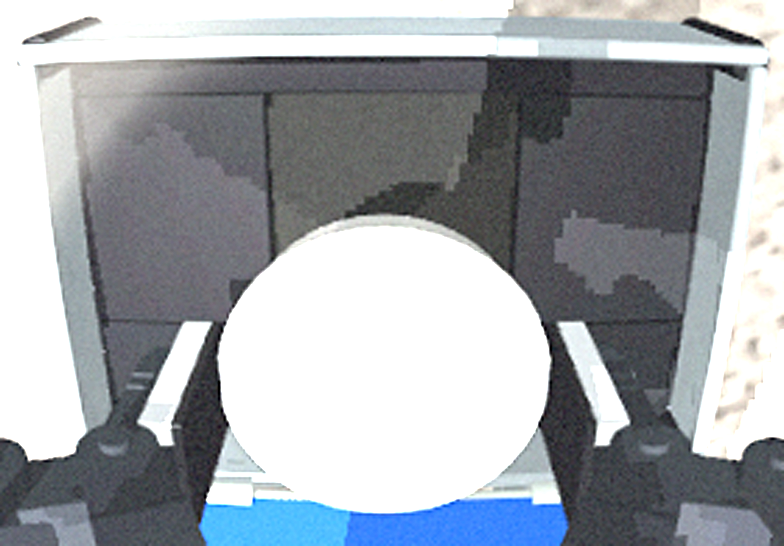

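```bash
python3 - <<'E'
from h import *
P=lambda X,Y,z:wplane((120+X/2.8,125+Y/2.8),z)
print(P(267,94,.026),P(518,97,.026),P(270,270,.026),P(512,270,.026),P(130,322,.026),P(680,320,.026))
for p in((219,365),(551,365),(385,222),(385,513)):print(P(*p,.114))
print(manip.get_state()['ee_pos'])
E
```

```text
[ 0.50705818 -0.07973415  0.026     ] [ 0.51055808 -0.01224099  0.026     ] [ 0.55831926 -0.083138    0.026     ] [ 0.56118135 -0.01351233  0.026     ] [ 0.57448174 -0.12816043  0.026     ] [0.58113064 0.03981797 0.026     ]
[ 0.53906016 -0.07973964  0.114     ]
[ 0.54152777 -0.01922529  0.114     ]
[ 0.51234898 -0.04839118  0.114     ]
[ 0.57474489 -0.05085     0.114     ]
[ 0.54372908 -0.04986394  0.10128656]
```

play_rows:
  motion: [0,0.15,-1.5,0,0.1,0,0.15,-3,0,0.1,0,0.15,-4.5,0,0.1,0,0.15,-6,0,0.1,0,0.15,-6.8,0,0.1,0,0.15,-7.3,0,0.1,0,0.15,-7.3,0,0.1,0,0.15,-7.3,0,0.1]

```text
t: 21.2
ee_pos: [0.5443, -0.0481, 0.0292]
tool_rot: [[0.001, -0.999, 0.04], [-0.0, 0.04, 0.999], [-1.0, -0.001, -0.0]]
force: [-0.7, 0.9, -0.6]
grip_width: 0.699
```

```bash
python3 look.py 16 wrist scene; python3 look.py 16;  python3 - <<'E'
from h import *
im=cv2.imread("pics/wrist16.png")[125:320,120:400];cv2.imwrite("pics/c16.png",np.clip(cv2.resize(im,None,fx=2.8,fy=2.8,interpolation=cv2.INTER_CUBIC)*2.5,0,255).astype('uint8'))
E
```

```text
21.2 [ 0.5443 -0.0481  0.0292] zyaw 87.7186985811481 F [-0.6533  0.8803 -0.6133] w 0.6987449723937336 q [ -9.4781  28.4793 103.5697  -0.0003  47.8984 -97.1966]
21.3 [ 0.5445 -0.0481  0.0294] zyaw 87.71540446430888 F [ 0.7248 -0.2621 -0.8312] w 0.6980038900374032 q [ -9.4778  28.4562 103.5634   0.0008  47.8966 -97.1937]
```

View pics/c16.png

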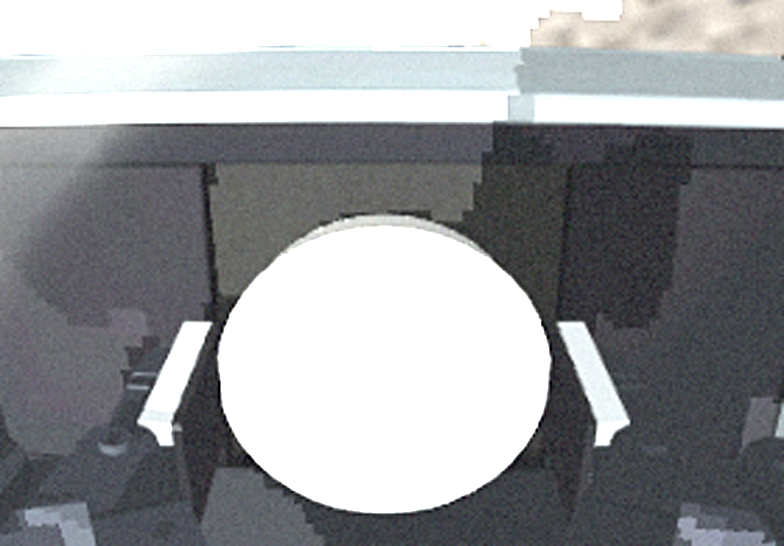

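```bash
python3 - <<'E'
from h import *
P=lambda X,Y,z:wplane((120+X/2.8,125+Y/2.8),z)
print(P(388,163,.026),P(388,468,.026),P(209,240,.026),P(568,240,.026))
for p in((219,365),(551,365),(385,222),(385,513)):print(P(*p,.0425))
E
```

```text
[ 0.50757269 -0.04585513  0.026     ] [ 0.57624621 -0.04843315  0.026     ] [ 0.52150043 -0.08074343  0.026     ] [ 0.52426786 -0.01184957  0.026     ]
[ 0.53959672 -0.0778891   0.0425    ]
[ 0.54202083 -0.01755716  0.0425    ]
[ 0.51292513 -0.04664641  0.0425    ]
[ 0.57522105 -0.04907098  0.0425    ]
```

play_rows:
  motion: [-0.2,0.05,-0.15,0,0.1,-0.2,0.05,-0.3,0,0.1,-0.2,0.05,-0.45,0,0.1,-0.2,0.05,-0.55,0,0.1,-0.2,0.05,-0.62,0,0.1,-0.2,0.05,-0.65,0,0.1,-0.2,0.05,-0.65,0,0.1,-0.2,0.05,-0.65,0,0.1]

```text
t: 22.1
ee_pos: [0.5419, -0.0475, 0.0222]
tool_rot: [[-0.0, -0.999, 0.04], [0.0, 0.04, 0.999], [-1.0, 0.0, 0.0]]
force: [0.1, 0.3, -1.0]
grip_width: 0.698
```

```bash
python3 look.py 17 scene; python3 look.py 17
```

```text
22.1 [ 0.5419 -0.0475  0.0222] zyaw 87.72170145436833 F [ 0.0904  0.3058 -0.9646] w 0.6983945776112442 q [ -9.4577  28.9522 104.1791   0.0006  46.8691 -97.1798]
22.15 [ 0.5419 -0.0475  0.0222] zyaw 87.71799455196154 F [-0.4166  0.0838  0.9592] w 0.6963634920208657 q [ -9.4592  28.9485 104.1775   0.0018  46.8674 -97.1785]
```

Step down until the floor bears on it.

play_rows:
  motion: [0,0,-0.03,0,0.1,0,0,-0.06,0,0.1,0,0,-0.06,0,0.1,0,0,-0.06,0,0.1,0,0,-0.06,0,0.1,0,0,-0.06,0,0.1,0,0,-0.06,0,0.1,0,0,-0.06,0,0.1]

```text
t: 22.95
ee_pos: [0.5419, -0.0475, 0.0218]
tool_rot: [[0.0, -0.999, 0.04], [-0.0, 0.04, 0.999], [-1.0, -0.0, -0.0]]
force: [-0.6, -0.5, 4.5]
grip_width: 0.702
```

```bash
for i in 1 2 3; do python3 look.py 18$i wrist; done; python3 - <<'E'
from h import *
im=cv2.imread("pics/wrist181.png")[125:320,120:400];cv2.imwrite("pics/c18.png",np.clip(cv2.resize(im,None,fx=2.8,fy=2.8,interpolation=cv2.INTER_CUBIC)*2.5,0,255).astype('uint8'))
E
```

```text
22.95 [ 0.5419 -0.0475  0.0218] zyaw 87.71980722084236 F [-0.6249 -0.4733  4.4946] w 0.7023121614115488 q [ -9.4574  28.9856 104.204   -0.0003  46.797  -97.177 ]
23.0 [ 0.5419 -0.0475  0.0218] zyaw 87.72367234572971 F [-1.4025 -0.0266  5.244 ] w 0.6993099923145729 q [ -9.4602  28.9858 104.204   -0.0036  46.7957 -97.1815]
23.05 [ 0.5419 -0.0475  0.0218] zyaw 87.72235808173511 F [-0.7     0.0565  4.9057] w 0.6985292101124989 q [ -9.4595  28.9864 104.2035  -0.0022  46.7955 -97.1804]
```

View pics/c18.png

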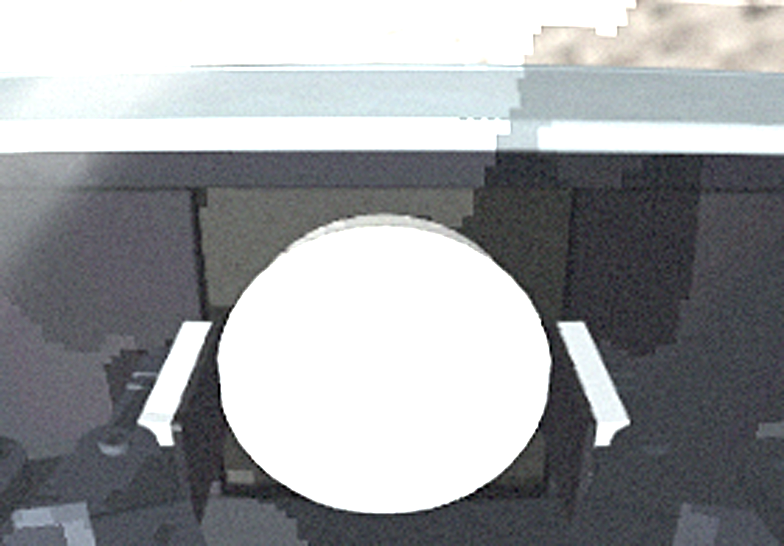

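play_rows:
  motion: [0,0,0.03,0,0.1,0,0,0.05,0,0.45,0,0,0.05,0,0.55,0,0,0.05,0,0.7,0,0,0.05,0,0.9,0,0,0.05,0,0.9,0,0,0.05,0,0.9,0,0,0.05,0,0.9]

```text
t: 23.9
ee_pos: [0.5419, -0.0475, 0.0221]
tool_rot: [[-0.0, -0.999, 0.04], [0.0, 0.04, 0.999], [-1.0, 0.0, 0.0]]
force: [-0.6, 0.1, -0.7]
grip_width: 0.945
```

play_rows:
  motion: [0,0,1,0,0.9,0,0,3,0,0.9,0,0,6,0,0.9,0,0,9,0,0.9,0,0,12,0,0.9,-1,0,15,0,0.9,-3,0,17,0,0.9,-5,0,18,0,0.9]

```text
t: 24.7
ee_pos: [0.4927, -0.0477, 0.2051]
tool_rot: [[0.005, -0.999, 0.04], [-0.001, 0.04, 0.999], [-1.0, -0.005, -0.001]]
force: [0.3, -0.3, -0.0]
grip_width: 0.949
```

```bash
python3 look.py 19 wrist scene top
```

```text
24.7 [ 0.4927 -0.0477  0.2051] zyaw 87.73063756407942 F [ 0.338  -0.2943 -0.0453] w 0.9486251778830672 q [-10.4197  12.3984  97.9561  -0.0013  69.3678 -98.15  ]
```

View pics/wrist19.png

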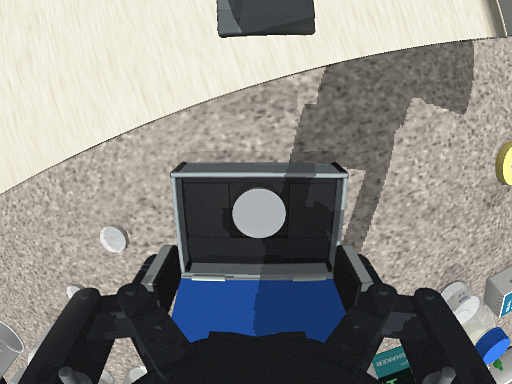

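View pics/scene19.png

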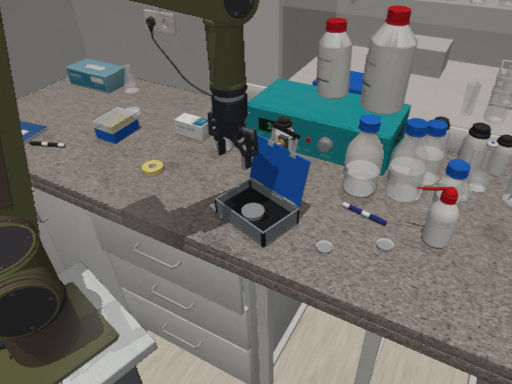

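```bash
python3 - <<'E'
from h import *
A=[cv2.imread(f"pics/wrist{i}.png",0).astype(np.float32) for i in (7,8)]
def sh(y0,y1,x0,x1):
    return cv2.phaseCorrelate(A[0][y0:y1,x0:x1].copy(),A[1][y0:y1,x0:x1].copy(),cv2.createHanningWindow((x1-x0,y1-y0),cv2.CV_32F))
print('bar tip',sh(165,235,238,288),'lid edge',sh(70,180,205,243),'case',sh(80,230,95,205),'pad',sh(110,160,242,280))
a=cv2.imread("pics/wrist8.png")[60:240,190:400];cv2.imwrite("pics/c8b.png",cv2.resize(a,None,fx=3.3,fy=3.3,interpolation=cv2.INTER_CUBIC))
im=cv2.imread("pics/wrist19.png")[155:285,165:355];cv2.imwrite("pics/c19.png",np.clip(cv2.resize(im,None,fx=4,fy=4,interpolation=cv2.INTER_CUBIC)*1.6,0,255).astype('uint8'))
a=cv2.imread("pics/top19.png")[125:250,210:370];cv2.imwrite("pics/t19.png",cv2.resize(a,None,fx=5,fy=4.8,interpolation=cv2.INTER_CUBIC))
E
```

```text
bar tip ((0.07639638590725184, 0.01804209189609196), 1.0048537664943271) lid edge ((0.1763197254793205, -0.054911438140166524), 1.025668426156044) case ((0.17505882500638847, -0.007732350167458435), 0.9325012673272027) pad ((0.2087572172033063, -0.006461622427316627), 0.9820383501052856)
```

View pics/c19.png

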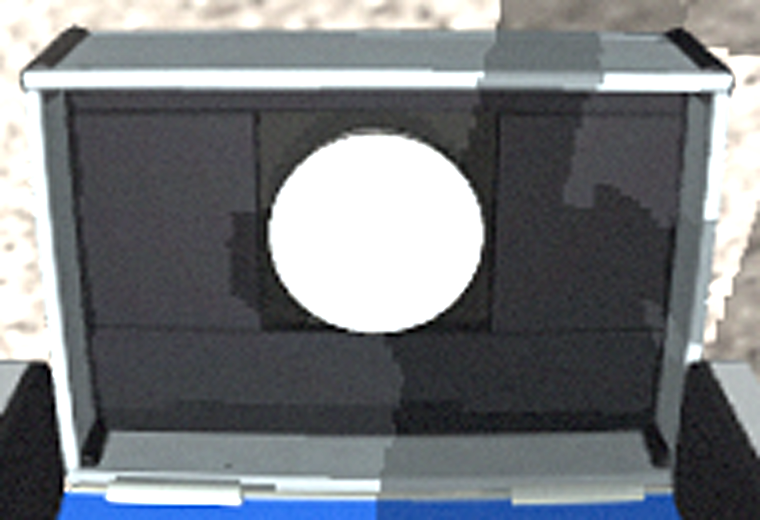

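View pics/t19.png

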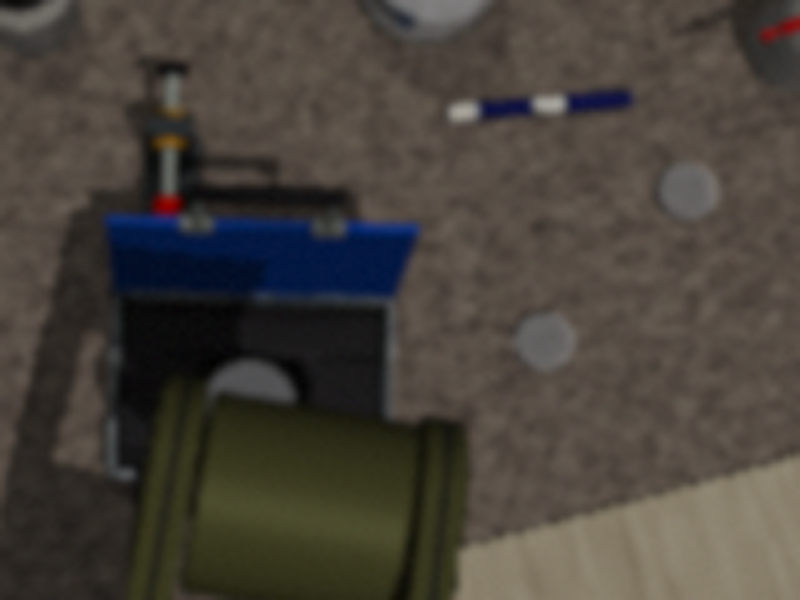

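```bash
python3 - <<'E'
from h import *
P=lambda X,Y,z:wplane((165+X/4,155+Y/4),z)
r=np.array([P(257,113,.026),P(497,113,.026),P(262,330,.026),P(491,330,.026)]);print(r,r.mean(0))
d=[P(*p,.035) for p in((269,232),(484,232),(377,133),(377,333))];print(np.array(d),d[0][1]/2+d[1][1]/2,d[2][0]/2+d[3][0]/2)
E
```

```text
[[ 0.5045329  -0.07929202  0.026     ]
 [ 0.50722636 -0.01170432  0.026     ]
 [ 0.57261176 -0.08273602  0.026     ]
 [ 0.57542963 -0.01364233  0.026     ]] [ 0.53995016 -0.04684367  0.026     ]
[[ 0.53709678 -0.07736435  0.035     ]
 [ 0.53955294 -0.01649068  0.035     ]
 [ 0.50897977 -0.04570751  0.035     ]
 [ 0.57026454 -0.04798839  0.035     ]] -0.046927511693680035 0.5396221571085804
```

Dish is centred in the recess within about 1 mm and its 61 mm extents in both directions show that it is seated level. Handing in.

```bash
python3 -c "
from rig import manip
manip.close_job();print(manip.get_state()['t'])"
```

```text
the job is handed in; nothing more can be done
the job is handed in; nothing more can be done
```

I opened the lid by its handle onto the red stop, pressed and released it, then laid the petri dish in the square recess and handed the job in at about 25 s.

- **Lid:** I pressed at about 6–7 N at the handle for more than a second. From the lever arm that is roughly 9–11 N at the stop, well under the 25 N limit. I eased off to about 1 N before letting go. Wrist pictures taken just before and after letting go show the lid, handle bar and red pad still together, with less than about 0.1 mm of movement. The last overhead picture still shows the lid against the pad.
- **Dish:** I lowered it until the force reading showed about 5 N of floor contact, at the height I expected, before opening the fingers. The final wrist picture puts it within about 1 mm of the recess centre and apparently flat.
- **Other items:** I did not touch the tape, marker or bottle. The tape and bottle look in place by eye in the last scene picture, and the marker sits at the same pixels in the first and last overhead pictures.

**Not measured:** the force left on the stop can't be read directly. I estimate 2–4 N, from hinge friction and the pad's spring rate.

**Disagreements:** the overhead camera put the dish about 6 mm nearer the robot than the scene camera did, and the first wrist view was about 4 mm off the close-up one. I settled on the close-up wrist view just before grasping.

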